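# Hold a sprayed test strip in the UV lamp box

## Task

Pick up the narrow one of the two sprayed test panels from the table and pass its sprayed end (the one without the hanging hole), sprayed side up, through the slot in the front of the UV lamp box; leave the wider panel, which does not fit, and the other things alone. Push the strip in until it has pressed the sprung stop inside well back (that switches the lamp on), and finish while still holding it there: the lamp burns only as long as the strip is held in, so do not let go.

Things in the scene. Friction and masses are not known exactly. Their poses are not given: they have to be found in the camera images.
- test_strip: The narrow test panel: flat plastic strip, 130 mm long (its x axis), 46 mm wide (y), 5 mm thick (z up), 30 to 65 g. The front half (+x, 66 mm) is sprayed with grey primer on top; the rear half (-x, 64 mm) is bare white with an 8 mm hanging hole centred 10 mm from the rear edge. Origin at the centre of its underside. Lies flat on the table, sprayed side up.
- test_strip_nose (a point): Middle of the grey front edge of the narrow strip, at half its thickness: 65 mm ahead (+x) of the strip's origin and 2.5 mm above its underside.
- wide_panel: The other test panel, made alike (130 mm long, 5 mm thick, grey front half, bare rear half with hole) but 64 mm wide: too wide for the slot. Stays where it lies. Origin at the centre of its underside, x along its length to the sprayed end.
- lamp_box: Bench UV lamp box, fixed: grey metal box, 150 mm deep (x), 130 mm wide (y), 105 mm high, with an amber viewing window in the top. Origin at the centre of its underside; its front, with the slot in a black bezel, faces its own -x, so a strip goes in along the box's +x, level. It stands at varying places and yaws.
- slot_mouth (a point): Centre of the slot's mouth, in the front plane of the black bezel (83 mm in front of the box's origin, 62 mm above the table; bezel 88 mm wide, 40 mm high). The mouth is flared: 57 mm wide and 16 mm high at the front, narrowing over 8 mm to the slot proper, 48 mm wide and 7 mm high, 12 mm long; behind it the box is hollow, with a bed 4.5 mm below the slot's middle height. The sprung stop's face is 60 mm behind this point at rest.
- end_stop (a joint): Travel of the sprung stop inside the box, in m: 0 at rest, 0.010 fully back (hard end). Its spring pushes back towards the slot with 2 N at rest, rising evenly to 6 N fully back; it trips the lamp switch at 0.006. Fully back, 60 mm of the strip stay outside the bezel; at 0.006, 64 mm.
- stop_face (a point): Middle of the stop's front face, which the strip's grey edge meets; moves with the stop. The face is 36 mm wide and spans 3.5 mm below to 14.5 mm above the slot's middle height.
- siphon_jar: Small glass jar with lid and spout, 34 mm across, 72 mm high, standing right of the lamp box. Bystander. Origin at the centre of its underside.
- lidded_jar: Small clear jar with a grey lid, 34 mm across, 52 mm high, standing between the compressor and the hose. Bystander. Origin at the centre of its underside.

How it is judged:
By the outcome, as a careful person would: the job done as asked, in the order asked, and still so for the second after the job is handed in, while the arm keeps its last pose, push and grip.
It also fails if it takes over 45 s, if anything falls off the work surface, if the arm or the gripper's body presses on something with over 40 N, if the wrist force passes 120 N, or if a joint passes its speed limit or range.

## Robot

A 6-joint arm with a two-finger parallel gripper is mounted at the origin on a cart in front of the work surface, level with it; the furniture and walls round the work are solid. World frame = base frame: x ahead of the robot, y to its left, z up, the work surface at z = 0. Lengths are in m, angles in rad, forces in N, time in s.
With the tool pointing down it reaches from about 0.375 to 0.925 m from the base axis. Payload 5.7 kg.
Tool frame: the origin (TCP) lies on the centre line of the jaws, within the pads' length; the fingertips stand 19 mm ahead of it and the grasp point (between the pads) is the TCP; z points along the fingers, y is the direction in which the jaws open and shut (so a half turn about z gives the same grasp; the last joint's range is limited). The gripper opens to 88 mm and grips with 3 to 60 N. Pads are 20 mm wide; open, the fingers measure 115 mm over their backs; the gripper's body (75 mm by 178 mm) begins 61 mm behind the grasp point.
Start: joints at [-1.348, 0.359, 1.51, -0, 1.272, -0.115], TCP at [0.199, -0.566, 0.242] pointing down, gripper open.
Joint ranges: [-2.97, 2.97], [-1.01, 2.36], [0.21, 2.38], [-0.96, 4.11], [0.2, 2.71], [-2.98, 2.98]. Speed limits (rad/s): [2.39, 2.39, 3.14, 3.14, 3.14, 3.14].

## Interface

Orientations are given as a 3x3 rotation matrix whose columns are the frame's x, y, z axes.
In Python, from plant import ctrl gives the robot as it stands. The module is installed in compiled form; this text tells all that it offers.
- The arm moves only by the tool play_rows, never from a script. Its argument "commands" is a list that holds one entry, the list of rows, each a list of 7 numbers: the turn, a rotation vector about the tool's x, y, z in degrees, then the shift along the tool's x, y, z in mm, then the opening, from 0 (shut) to 1 (fully open). A call has 1 to 12 rows; each row is the pose to reach, as a shift and turn from the pose commanded when the call began, along the tool's axes at that moment; what a row does not reach only later rows make up. A row lasts 1/8 s, in which the tool goes at most 62.5 mm and 10.7 degrees, less where a joint would pass 70% of its speed; a pose out of reach is approached as far as the arm can. A call with a gripper value outside its range is refused whole. The fingers move at their own pace and stop on an object; "grip_force" is the grip in N (left out, the last holds). Time passes only in rows, so rows that repeat a pose let the fingers close. It gives the time, the measured TCP pose, the force and the opening at its end, in the units of the state.
- ctrl.state(): the state, without advancing time (a new reading comes with each control period).
- ctrl.get_image(name): name is "scene" or "top"; returns a dict with "color" (400x640x3 uint8, red, green, blue), "range_z" (400x640 float32, m along the optical axis (not along the pixel's ray), 0 where there is no reading), "camera_matrix" (3x3 intrinsics, pixels), "eye" and "attitude" of the camera in the world. Camera axes: x right, y down, z forward; pixel columns grow to the right and rows downward; lengths in m; the calibration is good to about 2 mm. A picture is of the moment at which its call begins.
- ctrl.sign_off(): hands the job in, once; it reports no verdict.
The state is a dict: "clock": time; "joints": joint angles; "joint_velocities": joint speeds; "tau": joint torques, N m; "position": TCP position; "tcp_rot": TCP orientation; "contact_force": force on the tool from outside, world axes, zero at the start; "ft_torque": the same for the moment, N m; "opening": finger opening in m.
Only numpy, scipy, OpenCV 4.12 (cv2) and the standard library are available. Lean on these libraries where they do the work, as an engineer would, in place of code of your own. Each camera call takes 0.05 s, during which the arm holds its last target.

## Working session

There is one attempt and no reset: what is moved stays moved. The work goes in short steps, Python scripts to look and compute and a tool call to move; the robot and the scene stay as the last step left them, time stands still between calls to the robot, and variables do not carry over. Pictures are saved under pics/ and viewed, and the job is handed in when it is done.

Besides the shell and the picture viewer there is one more tool, called after ">>>" by a JSON object that holds its "op" and its "data", one argument or row to a line. play_rows: Moves the arm, as the interface text tells. Its arguments: {"type":"object","properties":{"commands":{"type":"array"},"grip_force":{"type":"number"}},"required":["commands"]}

```bash
mkdir -p pics; cat > h.py <<'E'
import numpy as np, cv2
from plant import ctrl
def grab(n):
    im=ctrl.get_image(n); np.savez('%s.npz'%n,**{k:np.array(v) for k,v in im.items()}); return im
def load(n): return dict(np.load('%s.npz'%n))
def pt(im,u,v,z=None):
    K=im['camera_matrix'];R=np.array(im['attitude']);e=np.array(im['eye'])
    ray=R@np.array([(u-K[0,2])/K[0,0],(v-K[1,2])/K[1,1],1])
    d=im['range_z'][int(round(v)),int(round(u))] if z is None else (z-e[2])/ray[2]
    return e+ray*d
def save(im,name,box=None,s=1):
    c=im['color'][...,::-1]
    if box: c=c[box[1]:box[3],box[0]:box[2]]
    cv2.imwrite('pics/'+name,cv2.resize(c,None,fx=s,fy=s,interpolation=cv2.INTER_CUBIC))
E
python3 - <<'E'
from h import *
for n in('scene','top'):
    im=grab(n); save(im,n+'0.png'); print(im['camera_matrix'],im['eye'],im['attitude'])
print(ctrl.state())
E
```

```text
[[437.12228198   0.         322.25297762]
 [  0.         437.12228198 203.96258547]
 [  0.           0.           1.        ]] [ 0.32908352 -0.67402314  0.75721457] [[ 0.87925528 -0.36652648  0.30425069]
 [-0.47634985 -0.67785781  0.55999965]
 [ 0.000984   -0.63731242 -0.7706049 ]]
[[480.81497962   0.         317.5452189 ]
 [  0.         480.81497962 198.74685625]
 [  0.           0.           1.        ]] [ 0.51251483 -0.17069801  1.17777758] [[ 0.00532071 -0.9981016   0.06135872]
 [-0.99978877 -0.00652775 -0.0194883 ]
 [ 0.01985184 -0.06124207 -0.9979255 ]]
{'clock': 0.1, 'joints': array([-1.34810456e+00,  3.59443208e-01,  1.51134135e+00,  3.76150010e-05,
        1.27251059e+00, -1.15119854e-01]), 'joint_velocities': array([ 0.00079766, -0.00246337, -0.00155158, -0.000967  , -0.00011287,
       -0.00100526]), 'tau': array([-5.59112709e-05, -5.16353881e+01, -2.71407008e+01,  6.76345965e-02,
        2.75593676e-02, -2.89941067e-05]), 'position': array([ 0.19871295, -0.56549591,  0.24088102]), 'tcp_rot': array([[ 9.43485918e-01,  3.31412442e-01, -3.40939166e-04],
       [ 3.31412537e-01, -9.43484471e-01,  1.66839317e-03],
       [ 2.31255448e-04, -1.68709698e-03, -9.99998550e-01]]), 'contact_force': array([-0.05389288,  0.29973861,  0.20458254]), 'ft_torque': array([0.00499799, 0.02195891, 0.03079864]), 'opening': 0.087904326496936}
```

View pics/top0.png

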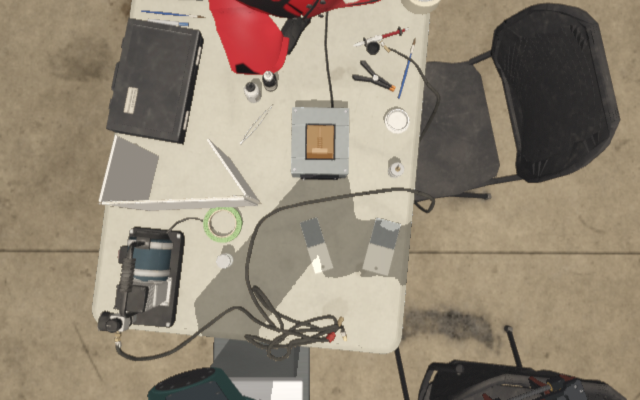

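View pics/scene0.png

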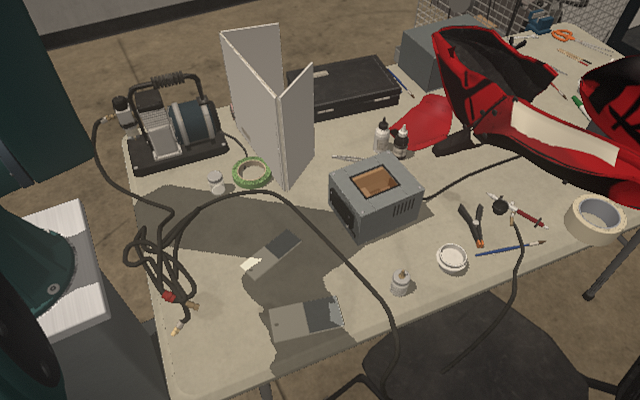

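The narrow strip shows in the top view at about (317,246), the wide panel at (381,248) and the box at (320,142), with its front facing down the image at row ~178. A hose runs between the strips and the box. I'll enlarge those areas.

```bash
python3 - <<'E'
from h import *
im=load('top'); save(im,'t1.png',(280,210,360,280),8); save(im,'t2.png',(280,95,360,185),6.5)
im=load('scene'); save(im,'s1.png',(230,140,440,300),3.8)
E
```

```text
(no output)
```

View pics/t1.png

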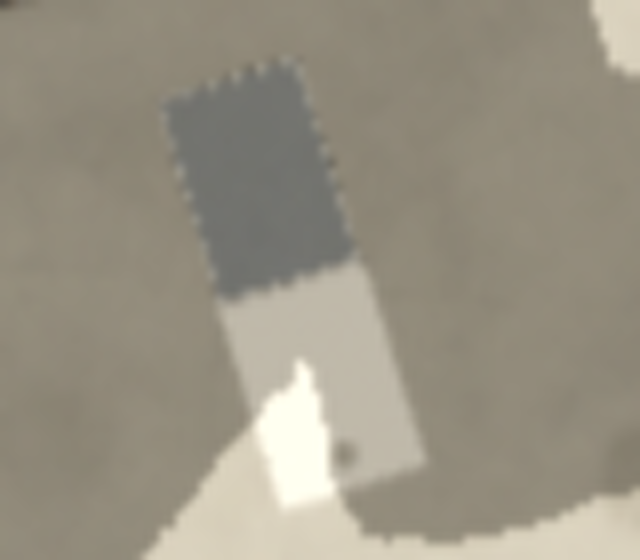

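View pics/t2.png

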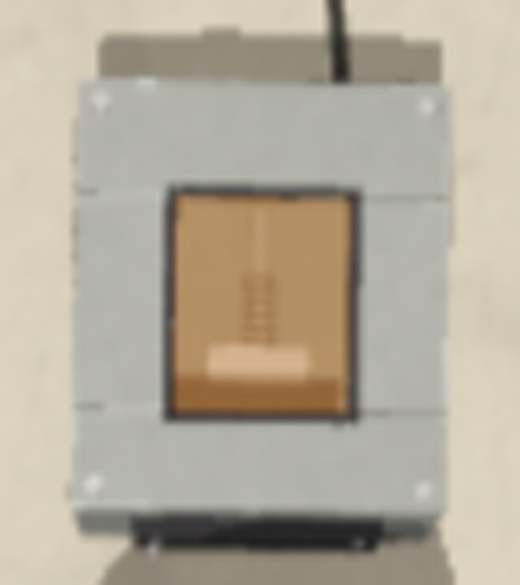

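View pics/s1.png

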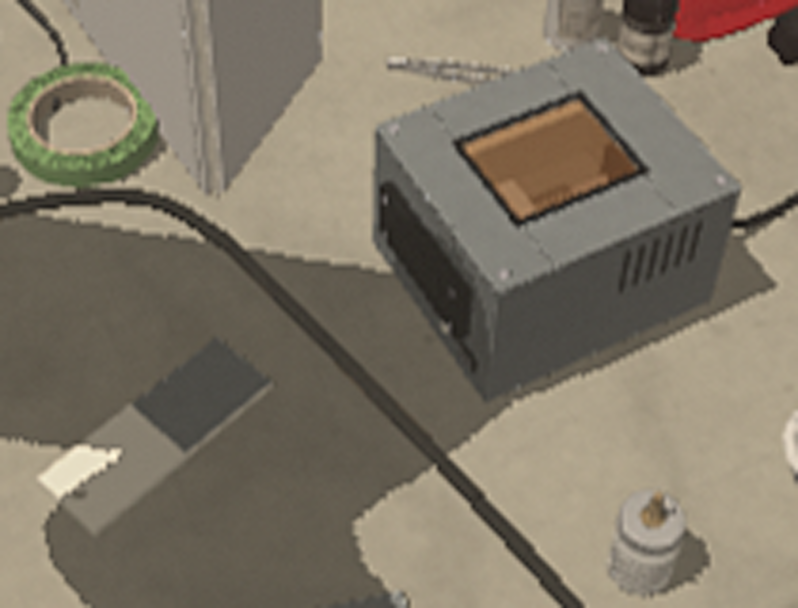

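```bash
cat > m.py <<'E'
from h import *
im=load('top')
c=lambda x,y:(280+(x+.5)/8-.5,210+(y+.5)/8-.5)
P=np.array([pt(im,*c(*q),z=0.005) for q in [(168,105),(295,60),(427,462),(287,508)]])
print(P.round(4)); 
for i in range(4): print(np.linalg.norm(P[i]-P[(i+1)%4]).round(4))
x=P[:2].mean(0)-P[2:].mean(0); print('c',P.mean(0),'yaw',np.degrees(np.arctan2(x[1],x[0])))
print('depth z strip',[pt(im,*c(*q))[2].round(4) for q in [(260,180),(300,300),(380,400)]])
# box lid by depth
for n,(u0,v0,u1,v1) in dict(top=(270,85,370,190),scene=(310,140,440,250)).items():
    im=load(n)
    L=np.array([pt(im,u,v) for u in range(u0,u1) for v in range(v0,v1)])
    print(n,np.histogram(L[:,2],bins=np.arange(0,.14,.01)))
    L=L[abs(L[:,2]-.105)<.006]; print(len(L),L[:,2].mean())
    r=cv2.minAreaRect((L[:,:2]*1000).astype(np.float32)); print(r,cv2.boxPoints(r).round(1).tolist())
E
python3 m.py
```

```text
[[ 0.5259 -0.1526  0.005 ]
 [ 0.5399 -0.1911  0.005 ]
 [ 0.4183 -0.2318  0.005 ]
 [ 0.4043 -0.1895  0.005 ]]
0.041
0.1282
0.0446
0.1271
c [ 0.47211572 -0.19123942  0.005     ] yaw 17.695672011084454
depth z strip [np.float64(0.0064), np.float64(0.0036), np.float64(0.0053)]
top (array([3339,   31,   41,   11,   32,   37,   18,   40,  146,   42, 3750,
         35,    0,    0]), array([0.  , 0.01, 0.02, 0.03, 0.04, 0.05, 0.06, 0.07, 0.08, 0.09, 0.1 ,
       0.11, 0.12, 0.13, 0.14]))
3783 0.10501139870009411
((711.8302001953125, -195.45098876953125), (150.70278930664062, 128.95843505859375), 0.05943739414215088) [[636.4000244140625, -131.0], [636.5, -260.0], [787.2000122070312, -259.8999938964844], [787.0999755859375, -130.89999389648438]]
scene (array([4192,  560,  414,  373,  361,  367,  254,  314,  400,  301, 3629,
          3,    0,    0]), array([0.  , 0.01, 0.02, 0.03, 0.04, 0.05, 0.06, 0.07, 0.08, 0.09, 0.1 ,
       0.11, 0.12, 0.13, 0.14]))
3653 0.10487869448316342
((711.819091796875, -196.66668701171875), (132.83297729492188, 152.22140502929688), 89.66523742675781) [[635.2999877929688, -262.6000061035156], [787.5, -263.5], [788.2999877929688, -130.6999969482422], [636.0999755859375, -129.8000030517578]]
```

```bash
cat > m2.py <<'E'
from h import *
for n,(u0,v0,u1,v1) in dict(top=(270,85,370,190),scene=(310,140,440,250)).items():
    im=load(n)
    L=np.array([pt(im,u,v) for u in range(u0,u1) for v in range(v0,v1)])
    L=L[abs(L[:,2]-.105)<.006][:,:2]*1000
    def side(a,lo,hi,mx):
        b=1-a; out=[]
        for s in np.arange(lo,hi,3):
            m=L[abs(L[:,a]-s)<2]
            if len(m): out.append((s,m[:,b].max() if mx else m[:,b].min()))
        o=np.array(out); p=np.polyfit(*o.T,1)
        for _ in range(5):
            r=abs(o[:,1]-np.polyval(p,o[:,0])); o2=o[r<=np.percentile(r,75)]; p=np.polyfit(*o2.T,1)
        return np.degrees(np.arctan(p[0])),np.polyval(p,711.8 if a==0 else -195.5)
    for a,lo,hi in((0,645,780),(1,-250,-140)):
        print(n,'side along','xy'[a],side(a,lo,hi,0),side(a,lo,hi,1))
# screws in top crop, 6.5x
im=load('top')
c=lambda x,y:(280+(x+.5)/6.5-.5,95+(y+.5)/6.5-.5)
for q in [(101,99),(426,106),(424,489),(93,483)]: print('screw',pt(im,*c(*q),z=.105).round(4))
for q in [(135,520),(380,520),(385,548),(130,545)]: print('bezel',pt(im,*c(*q),z=.082).round(4))
E
python3 m2.py
python3 - <<'E'
from h import *
im=load('scene'); save(im,'s2.png',(322,180,402,240),9)
E
```

```text
top side along x (np.float64(0.1178767494935938), np.float64(-259.67871502072865)) (np.float64(-0.8790616260122064), np.float64(-132.25279668321645))
top side along y (np.float64(0.8664684501271003), np.float64(637.1244500516086)) (np.float64(1.1448002786006677), np.float64(785.5038034584915))
scene side along x (np.float64(-0.5217783496692321), np.float64(-262.10967424748014)) (np.float64(-0.7669160032402323), np.float64(-132.21798820434066))
scene side along y (np.float64(0.5467293587094052), np.float64(637.011471277467)) (np.float64(0.9844942985014032), np.float64(786.2193659603337))
screw [ 0.7795 -0.1399  0.105 ]
screw [ 0.7782 -0.253   0.105 ]
screw [ 0.644  -0.2526  0.105 ]
screw [ 0.6452 -0.1382  0.105 ]
bezel [ 0.6351 -0.1524  0.082 ]
bezel [ 0.6357 -0.2388  0.082 ]
bezel [ 0.6258 -0.2406  0.082 ]
bezel [ 0.6262 -0.1507  0.082 ]
```

View pics/s2.png

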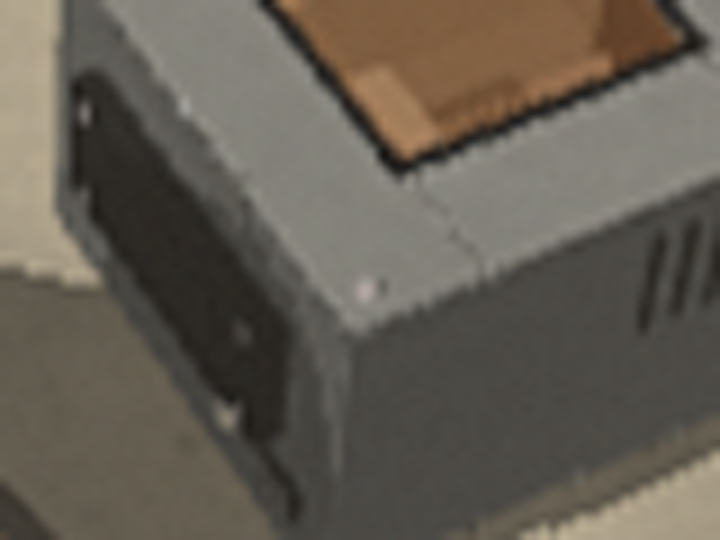

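The box's yaw is about -0.6° and its mouth is near (0.629, -0.195, 0.062). The strip's centre is (0.472, -0.191) and its yaw is 17.7°. I'll work out the hover shift.

```bash
cat > d.py <<'E'
from h import *
import sys
from scipy.spatial.transform import Rotation as Ro
def delta(p,yaw):
    s=ctrl.state(); R=s['tcp_rot']; a=np.radians(yaw)
    T=np.array([[np.cos(a),np.sin(a),0],[np.sin(a),-np.cos(a),0],[0,0,-1]])
    print('t',s['clock'],'pos',s['position'].round(4),'yaw',np.degrees(np.arctan2(R[1,0],R[0,0])).round(2),'F',s['contact_force'].round(2),'M',s['ft_torque'].round(3),'open',s['opening'])
    print('turn',np.degrees(Ro.from_matrix(R.T@T).as_rotvec()).round(2),'shift',((R.T@(np.array(p)-s['position']))*1000).round(1))
if __name__=='__main__': delta([float(x) for x in sys.argv[1:4]],float(sys.argv[4]))
E
python3 d.py .4388 -.2018 .10 17.7
```

```text
t 0.1 pos [ 0.1987 -0.5655  0.2409] yaw 19.35 F [-0.05  0.3   0.2 ] M [0.005 0.022 0.031] open 0.087904326496936
turn [-0.1  -0.01  1.65] shift [ 347.  -263.3  141.4]
```

>>> {"op": "play_rows", "data": {
  "commands": [
    [[0, 0, 0.5, 58, -44, 15, 1], [0, 0, 1, 116, -88, 35, 1], [0, 0, 1.6, 174, -132, 60, 1], [0, 0, 1.6, 232, -176, 85, 1], [0, 0, 1.6, 290, -220, 115, 1], [-0.1, 0, 1.65, 347, -263, 141, 1], [-0.1, 0, 1.65, 347, -263, 141, 1], [-0.1, 0, 1.65, 347, -263, 141, 1], [-0.1, 0, 1.65, 347, -263, 141, 1], [-0.1, 0, 1.65, 347, -263, 141, 1]]
  ]
}}

```text
clock: 1.35
position: [0.4389, -0.2035, 0.1008]
tcp_rot: [[0.953, 0.304, 0.001], [0.304, -0.953, -0.002], [-0.0, 0.002, -1.0]]
contact_force: [0.7, 0.2, -0.4]
opening: 0.0878
```

```bash
python3 d.py .4388 -.2018 .0205 17.7; python3 - <<'E'
from h import *
im=grab('scene'); save(im,'s3.png',(200,130,440,310),3.3)
E
```

```text
t 1.35 pos [ 0.4389 -0.2035  0.1008] yaw 17.71 F [ 0.71  0.23 -0.4 ] M [ 0.019 -0.05  -0.035] open 0.08777359579511813
turn [0.12 0.   0.01] shift [ 0.4 -1.9 80.3]
```

View pics/s3.png

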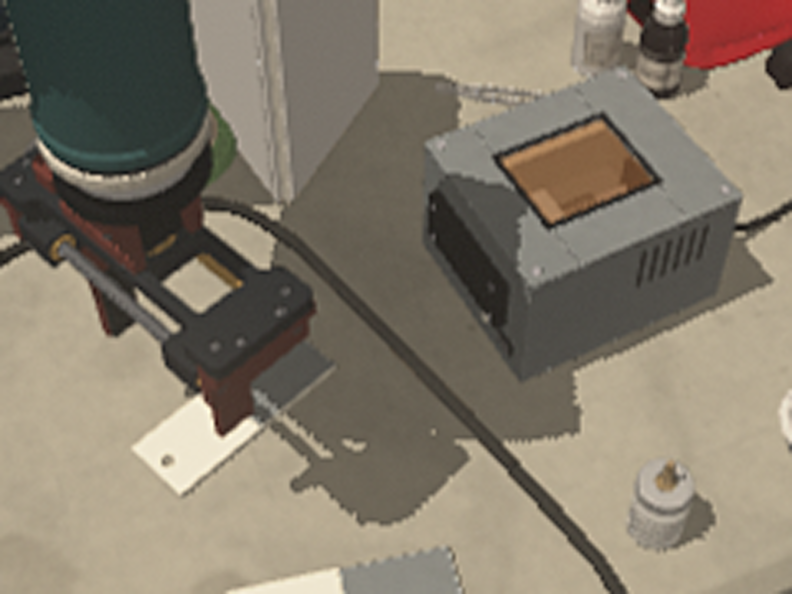

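The gripper hangs over the strip with one finger on each side. The strip's hole end is at about (165,460) in the crop and its grey end is by the finger at (290,370). Next I descend.

>>> {"op": "play_rows", "data": {
  "commands": [
    [[0.1, 0, 0, 0, -2, 25, 1], [0.1, 0, 0, 0, -2, 50, 1], [0.1, 0, 0, 0, -2, 70, 1], [0.1, 0, 0, 0, -2, 78, 1], [0.1, 0, 0, 0, -2, 79, 1], [0.1, 0, 0, 0, -2, 79, 1], [0.1, 0, 0, 0, -2, 79, 1]]
  ]
}}

```text
clock: 2.28
position: [0.4389, -0.2015, 0.0223]
tcp_rot: [[0.953, 0.304, 0.001], [0.304, -0.953, -0.001], [0.001, 0.001, -1.0]]
contact_force: [0.3, 0.5, 0.0]
opening: 0.0879
```

```bash
python3 d.py .4388 -.2018 .0205 17.7; python3 - <<'E'
from h import *
im=grab('scene'); save(im,'s4.png',(200,170,360,290),5)
E
```

```text
t 2.275 pos [ 0.4389 -0.2015  0.0223] yaw 17.7 F [0.34 0.52 0.01] M [ 0.026 -0.022  0.02 ] open 0.0878517003710642
turn [ 0.06 -0.05  0.  ] shift [-0.2  0.2  1.8]
```

View pics/s4.png

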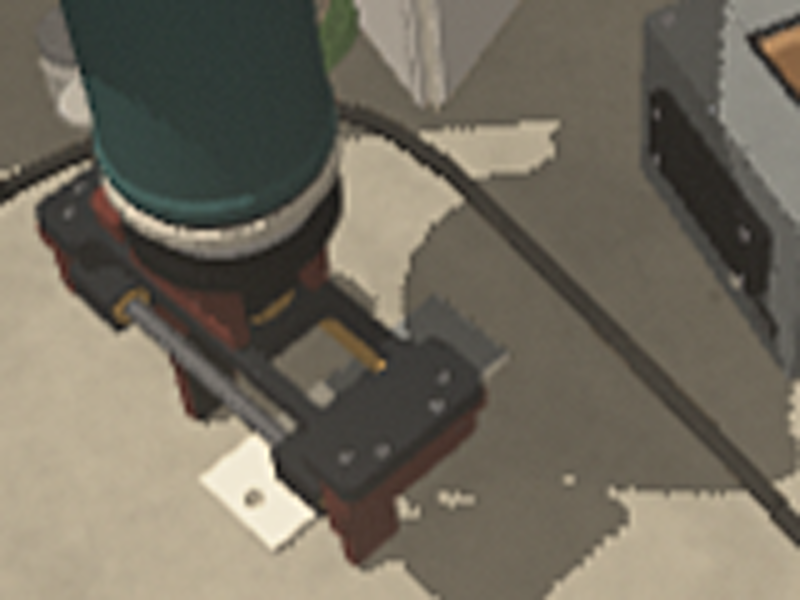

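The fingers straddle the strip between its hole, at (252,497) in the crop, and the grey half. I'll lower slightly and close.

>>> {"op": "play_rows", "data": {
  "commands": [
    [[0, 0, 0, 0, 0, 1.5, 1], [0, 0, 0, 0, 0, 1.5, 0.6], [0, 0, 0, 0, 0, 1.5, 0.4], [0, 0, 0, 0, 0, 1.5, 0.4], [0, 0, 0, 0, 0, 1.5, 0.4], [0, 0, 0, 0, 0, 1.5, 0.4], [0, 0, 0, 0, 0, 1.5, 0.4], [0, 0, 0, 0, 0, 1.5, 0.4]]
  ],
  "grip_force": 40
}}

```text
clock: 3.32
position: [0.4385, -0.2011, 0.0201]
tcp_rot: [[0.953, 0.304, 0.0], [0.304, -0.953, 0.0], [0.0, -0.0, -1.0]]
contact_force: [-0.4, 0.4, 0.1]
opening: 0.0451
```

```bash
python3 d.py .4388 -.2018 .10 17.7
```

```text
t 3.325 pos [ 0.4385 -0.2011  0.0201] yaw 17.7 F [-0.44  0.39  0.09] M [ 0.008 -0.035 -0.017] open 0.04513183501506694
turn [-0.01 -0.    0.  ] shift [  0.1   0.7 -79.9]
```

>>> {"op": "play_rows", "data": {
  "commands": [
    [[0, 0, 0, 0, 0, -10, 0.3], [0, 0, 0, 0, 0, -30, 0.3], [0, 0, 0, 0, 0, -50, 0.3], [0, 0, 0, 0, 0, -65, 0.3], [0, 0, 0, 0, 0, -65, 0.3], [0, 0, 0, 0, 0, -65, 0.3]]
  ]
}}

```text
clock: 4.08
position: [0.4382, -0.201, 0.0849]
tcp_rot: [[0.953, 0.304, -0.0], [0.304, -0.953, 0.0], [-0.0, -0.0, -1.0]]
contact_force: [-0.6, 0.1, -1.0]
opening: 0.0456
```

```bash
python3 d.py .495 -.1945 .080 -0.6; python3 - <<'E'
from h import *
im=grab('scene'); save(im,'s5.png',(200,130,400,280),4)
im=grab('top'); save(im,'t5.png',(260,150,380,300),4)
E
```

```text
t 4.075 pos [ 0.4382 -0.201   0.0849] yaw 17.7 F [-0.61  0.13 -1.02] M [ 0.066  0.049 -0.048] open 0.04555765581587005
turn [-0.02  0.02 18.3 ] shift [56.1 11.1  4.9]
```

View pics/s5.png

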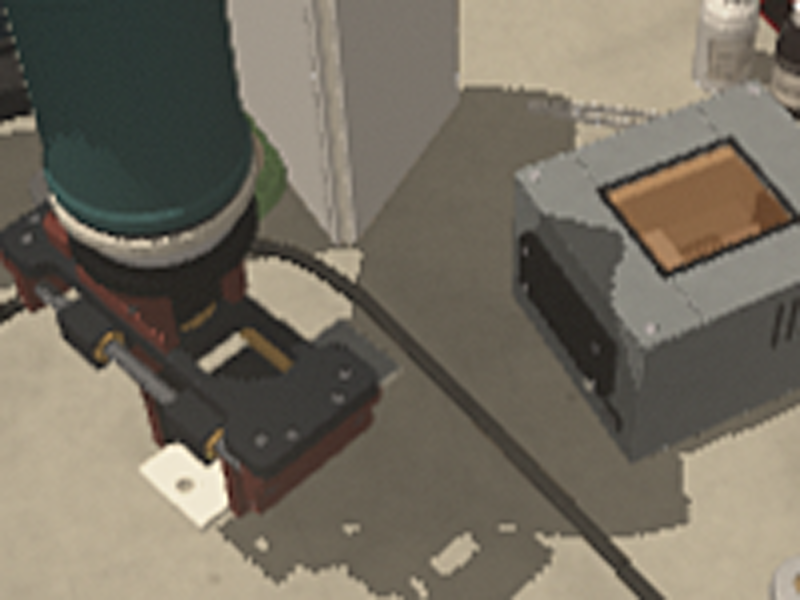

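View pics/t5.png

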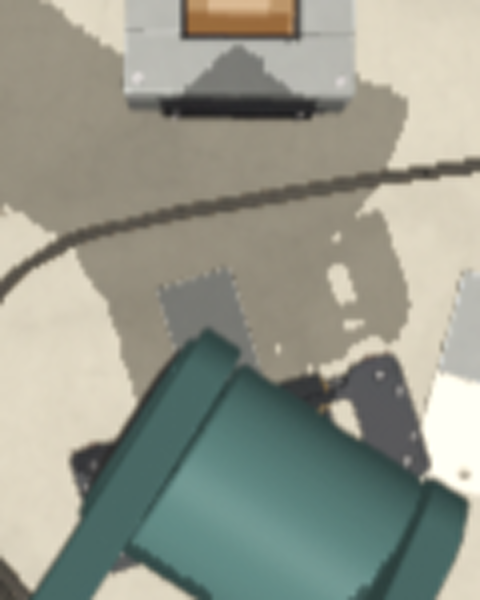

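The strip is held and lifted; the scene crop shows its hole end at (185,485) and its grey nose at (355,350). Next I turn it in line with the box and stop about 30 mm short of the mouth.

>>> {"op": "play_rows", "data": {
  "commands": [
    [[0, 0, 5, 15, 3, 0, 0.3], [0, 0, 10, 30, 6, 2, 0.3], [0, 0, 14, 45, 9, 4, 0.3], [0, 0, 18.3, 56, 11, 5, 0.3], [0, 0, 18.3, 56, 11, 5, 0.3], [0, 0, 18.3, 56, 11, 5, 0.3], [0, 0, 18.3, 56, 11, 5, 0.3]]
  ]
}}

```text
clock: 5.05
position: [0.4944, -0.1945, 0.08]
tcp_rot: [[1.0, -0.01, -0.001], [-0.01, -1.0, 0.0], [-0.001, -0.0, -1.0]]
contact_force: [-0.0, 0.3, 0.2]
opening: 0.045
```

```bash
python3 d.py .495 -.1945 .080 -0.6; python3 - <<'E'
from h import *
im=grab('scene'); save(im,'s6.png',(240,140,400,260),5)
im=grab('top'); save(im,'t6.png',(280,170,360,240),8)
E
```

```text
t 5.05 pos [ 0.4944 -0.1945  0.08  ] yaw -0.57 F [-0.02  0.32  0.2 ] M [-0.051  0.054  0.004] open 0.04504267750691617
turn [-0.03  0.05  0.03] shift [ 0.6  0.  -0. ]
```

View pics/s6.png

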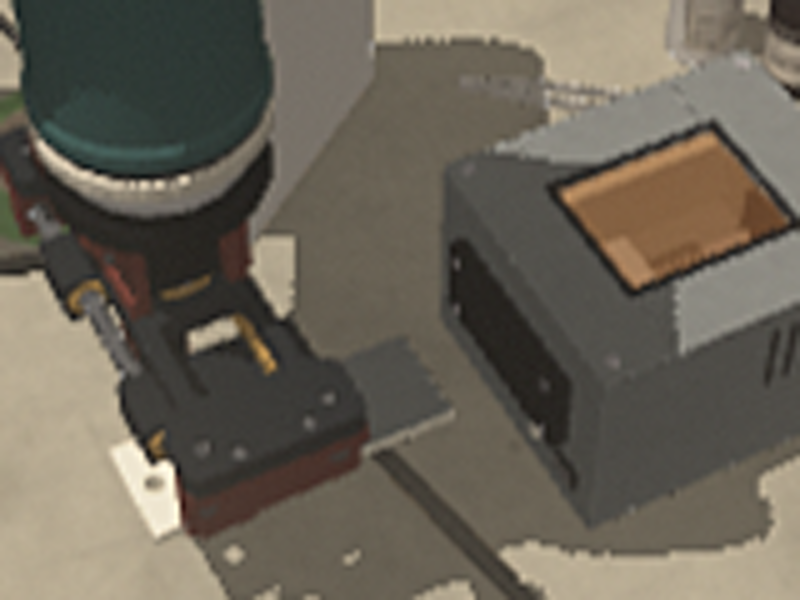

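View pics/t6.png

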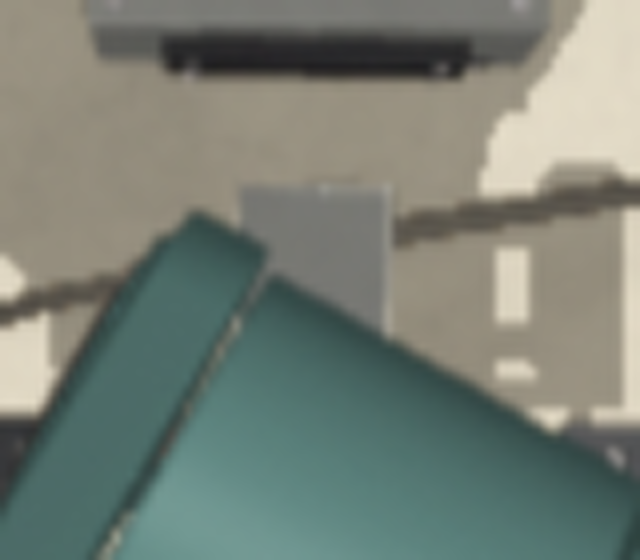

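The strip is aligned. In the top crop its nose corners are at (241,186) and (391,186), and the bezel runs from (165,40) to (468,75). I'll check the offset and the pitch.

```bash
python3 - <<'E'
from h import *
im=load('top')
c=lambda x,y:(280+(x+.5)/8-.5,170+(y+.5)/8-.5)
for q in [(241,186),(391,186),(391,325)]: print('strip',pt(im,*c(*q),z=.065).round(4))
for q in [(165,68),(466,75),]: print('bezel front',pt(im,*c(*q),z=.082).round(4), pt(im,*c(*q),z=.042).round(4))
for q in [(165,40),(470,40)]: print('bezel back',pt(im,*c(*q),z=.082).round(4))
A=[]
for x in range(255,385,8):
  for y in range(196,300,8):
    p=pt(im,*c(x,y))
    if .05<p[2]<.08: A.append(p)
A=np.array(A); 
for lo in np.arange(.55,.60,.008):
    m=(A[:,0]>lo)&(A[:,0]<=lo+.008)
    if m.any(): print('x',lo.round(3),'z top',A[m,2].mean().round(4),m.sum())
M=np.c_[A[:,:2]-A[:,:2].mean(0),np.ones(len(A))]; k=np.linalg.lstsq(M,A[:,2],rcond=None)[0]; print('slopes deg',np.degrees(k[:2]),'z',k[2])
im=load('scene'); A=[]
c=lambda x,y:(240+(x+.5)/5-.5,140+(y+.5)/5-.5)
for x in range(370,450,4):
  for y in range(340,440,4):
    p=pt(im,*c(x,y))
    if .05<p[2]<.08: A.append(p)
A=np.array(A);M=np.c_[A[:,:2]-A[:,:2].mean(0),np.ones(len(A))]; k=np.linalg.lstsq(M,A[:,2],rcond=None)[0]; print('scene slopes deg',np.degrees(k[:2]),'z',k[2],A.mean(0),A[:,0].max(),A[:,1].min(),A[:,1].max())
E
```

```text
strip [ 0.5946 -0.1741  0.065 ]
strip [ 0.5949 -0.2177  0.065 ]
strip [ 0.5545 -0.2178  0.065 ]
bezel front [ 0.627  -0.1521  0.082 ] [ 0.6312 -0.1514  0.042 ]
bezel front [ 0.6257 -0.2383  0.082 ] [ 0.6298 -0.2408  0.042 ]
bezel back [ 0.6351 -0.1521  0.082 ]
bezel back [ 0.6358 -0.2394  0.082 ]
x 0.558 z top 0.0663 10
x 0.566 z top 0.0652 55
x 0.574 z top 0.0656 45
x 0.582 z top 0.0648 67
x 0.59 z top 0.0654 18
slopes deg [-1.49955322  0.68062888] z 0.06520900918548438
scene slopes deg [-0.21926728 -0.12982062] z 0.06491982235008249 [ 0.58103536 -0.2002959   0.06491982] 0.5968642375767713 -0.2216011912874043 -0.17298575152172868
```

The strip is level at mid-height 0.0625, and its nose is within about 0.5 mm sideways of the slot centre. The nose is about 34 mm short of the mouth. I'll advance slowly.

>>> {"op": "play_rows", "data": {
  "commands": [
    [[0, 0, 0, 8, 0, 0.3, 0.3], [0, 0, 0, 16, 0, 0.3, 0.3], [0, 0, 0, 24, 0, 0.3, 0.3], [0, 0, 0, 30, 0, 0.3, 0.3], [0, 0, 0, 34, 0, 0.3, 0.3], [0, 0, 0, 38, 0, 0.3, 0.3], [0, 0, 0, 42, 0, 0.3, 0.3], [0, 0, 0, 45, 0, 0.3, 0.3], [0, 0, 0, 48, 0, 0.3, 0.3], [0, 0, 0, 48, 0, 0.3, 0.3]]
  ]
}}

```text
clock: 6.4
position: [0.5434, -0.1951, 0.0799]
tcp_rot: [[1.0, -0.01, 0.0], [-0.01, -1.0, 0.0], [0.0, -0.0, -1.0]]
contact_force: [0.0, 0.2, -0.4]
opening: 0.0452
```

```bash
python3 d.py .5424 -.195 .0797 -0.6; python3 - <<'E'
from h import *
im=grab('scene'); save(im,'s7.png',(240,140,400,260),5)
E
```

```text
t 6.4 pos [ 0.5434 -0.1951  0.0799] yaw -0.59 F [ 0.02  0.17 -0.44] M [ 0.072  0.036 -0.072] open 0.045219594287559235
turn [-0.   -0.01  0.01] shift [-1.  -0.1  0.2]
```

View pics/s7.png

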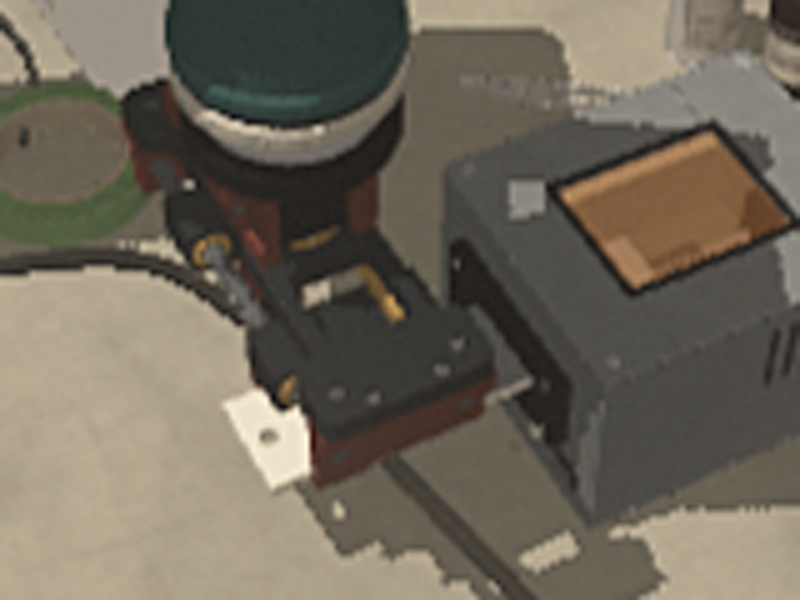

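The nose has entered the bezel at about (530,385) and there is no contact force. I'll continue.

>>> {"op": "play_rows", "data": {
  "commands": [
    [[0, 0, 0, 4, 0, 0.1, 0.3], [0, 0, 0, 8, 0, 0.1, 0.3], [0, 0, 0, 12, 0, 0.1, 0.3], [0, 0, 0, 16, 0, 0.1, 0.3], [0, 0, 0, 20, 0, 0.1, 0.3], [0, 0, 0, 25, 0, 0.1, 0.3], [0, 0, 0, 30, 0, 0.1, 0.3], [0, 0, 0, 35, 0, 0.1, 0.3], [0, 0, 0, 40, 0, 0.1, 0.3], [0, 0, 0, 40, 0, 0.1, 0.3]]
  ]
}}

```text
clock: 7.7
position: [0.5837, -0.1956, 0.0798]
tcp_rot: [[1.0, -0.01, 0.0], [-0.01, -1.0, -0.0], [0.0, 0.0, -1.0]]
contact_force: [-0.4, 0.9, -0.8]
opening: 0.0452
```

```bash
python3 d.py .5975 -.1955 .0797 -0.6; python3 - <<'E'
from h import *
im=grab('scene'); save(im,'s8.png',(260,140,400,245),5.7)
im=grab('top'); save(im,'t8.png',(280,95,360,185),6.5)
E
```

```text
t 7.7 pos [ 0.5837 -0.1956  0.0798] yaw -0.58 F [-0.44  0.91 -0.85] M [ 0.033 -0.051 -0.014] open 0.04520064153261412
turn [ 0.   -0.02  0.02] shift [13.8 -0.2  0.1]
```

View pics/s8.png

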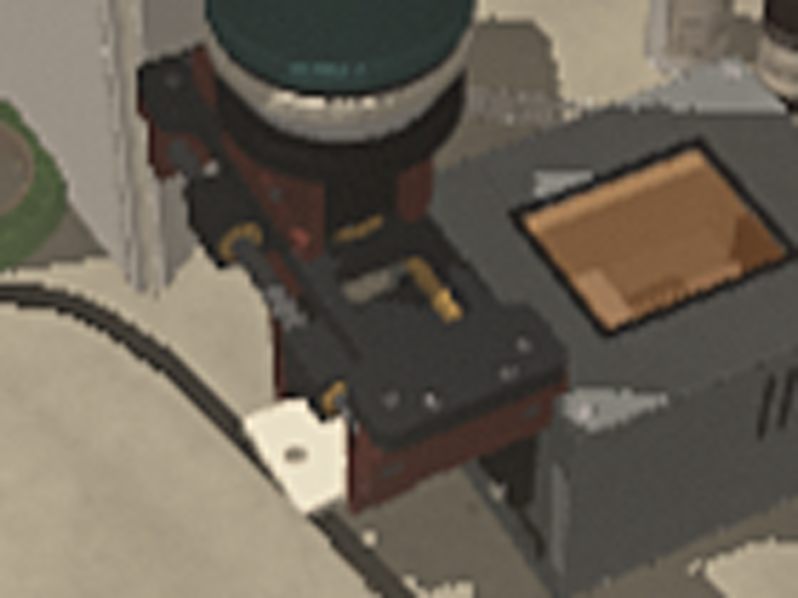

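View pics/t8.png

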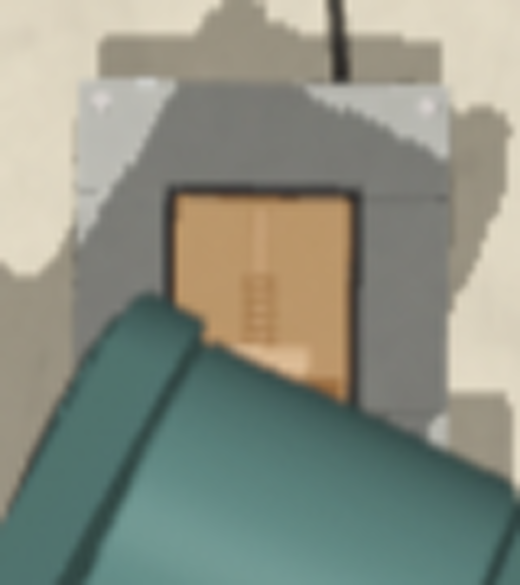

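The strip is about 55 mm in and sliding freely. I'll now make contact with the stop.

>>> {"op": "play_rows", "data": {
  "commands": [
    [[0, 0, 0, 3, 0, 0, 0.3], [0, 0, 0, 6, 0, 0, 0.3], [0, 0, 0, 8, 0, 0, 0.3], [0, 0, 0, 9, 0, 0, 0.3], [0, 0, 0, 9, 0, 0, 0.3]]
  ]
}}

```text
clock: 8.43
position: [0.5916, -0.1955, 0.0795]
tcp_rot: [[1.0, -0.01, -0.001], [-0.01, -1.0, 0.0], [-0.001, -0.0, -1.0]]
contact_force: [-4.7, -1.2, -0.6]
opening: 0.0454
```

```bash
python3 d.py .5975 -.1957 .0797 -0.6; python3 -c "
from h import *
for i in range(4): ctrl.get_image('top'); print(ctrl.state()['contact_force'].round(2))"
```

```text
t 8.425 pos [ 0.5916 -0.1955  0.0795] yaw -0.59 F [-4.69 -1.23 -0.59] M [-0.094  0.708 -0.039] open 0.04539467241230727
turn [-0.02  0.07  0.01] shift [ 5.9  0.1 -0.2]
[-3.91 -0.95 -0.1 ]
[-3.46 -0.83  0.05]
[-4.29  0.04 -0.12]
[-4.05 -0.61 -0.04]
```

>>> {"op": "play_rows", "data": {
  "commands": [
    [[0, 0, 0, 1, 0, 0, 0.3], [0, 0, 0, 2, 0, 0, 0.3], [0, 0, 0, 3, 0, 0, 0.3], [0, 0, 0, 3, 0, 0, 0.3]]
  ]
}}

```text
clock: 9.12
position: [0.5949, -0.1955, 0.0796]
tcp_rot: [[1.0, -0.01, -0.001], [-0.01, -1.0, 0.0], [-0.001, -0.0, -1.0]]
contact_force: [-4.5, -0.6, 1.3]
opening: 0.0452
```

```bash
python3 d.py .5975 -.1957 .0797 -0.6; python3 -c "
from h import *
for i in range(4): im=grab('scene'); print(ctrl.state()['contact_force'].round(2))
save(im,'s9.png',(260,140,400,245),5.7)"
```

```text
t 9.125 pos [ 0.5949 -0.1955  0.0796] yaw -0.59 F [-4.51 -0.64  1.25] M [-0.138  0.871 -0.022] open 0.04515282255474059
turn [-0.02  0.04  0.01] shift [ 2.6  0.1 -0.1]
[-5.07  0.03 -1.02]
[-4.83  0.04  0.92]
[-5.68 -1.26 -0.39]
[-5.1   0.41 -0.41]
```

View pics/s9.png

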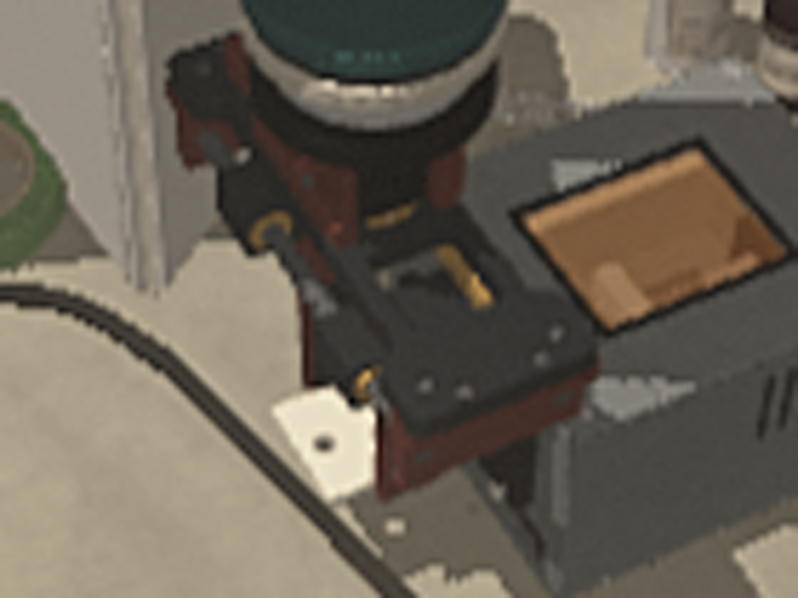

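Force is about 5.1 N, which means roughly 7.8 mm of stop travel. The stop block, at (615,290), has visibly moved back in the window. I'll add one more millimetre for margin.

>>> {"op": "play_rows", "data": {
  "commands": [
    [[0, 0, 0, 1, 0, 0, 0.3], [0, 0, 0, 1, 0, 0, 0.3], [0, 0, 0, 1, 0, 0, 0.3], [0, 0, 0, 1, 0, 0, 0.3]]
  ]
}}

```text
clock: 9.82
position: [0.5957, -0.1955, 0.0796]
tcp_rot: [[1.0, -0.01, -0.001], [-0.01, -1.0, 0.0], [-0.001, -0.0, -1.0]]
contact_force: [-5.2, -1.4, -0.5]
opening: 0.0452
```

```bash
python3 d.py .5975 -.1957 .0797 -0.6; python3 -c "
from h import *
F=[]
for i in range(8): im=grab('scene'); F.append(ctrl.state()['contact_force'])
print(np.mean(F,0).round(2), np.std(F,0).round(2)); save(im,'s10.png',(280,140,400,240),6.5)
im=grab('top'); save(im,'t10.png',(280,95,400,190),6)"
```

```text
t 9.825 pos [ 0.5957 -0.1955  0.0796] yaw -0.59 F [-5.2  -1.44 -0.49] M [-0.116  0.942  0.033] open 0.04516653565945182
turn [-0.02  0.06  0.01] shift [ 1.8  0.2 -0.1]
[-5.29 -0.87 -0.34] [0.63 0.22 0.44]
```

View pics/s10.png

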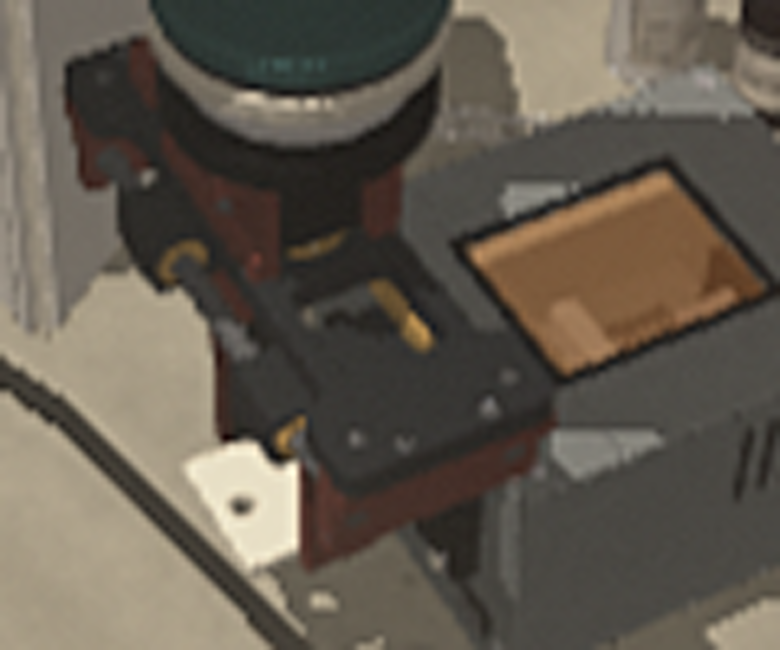

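View pics/t10.png

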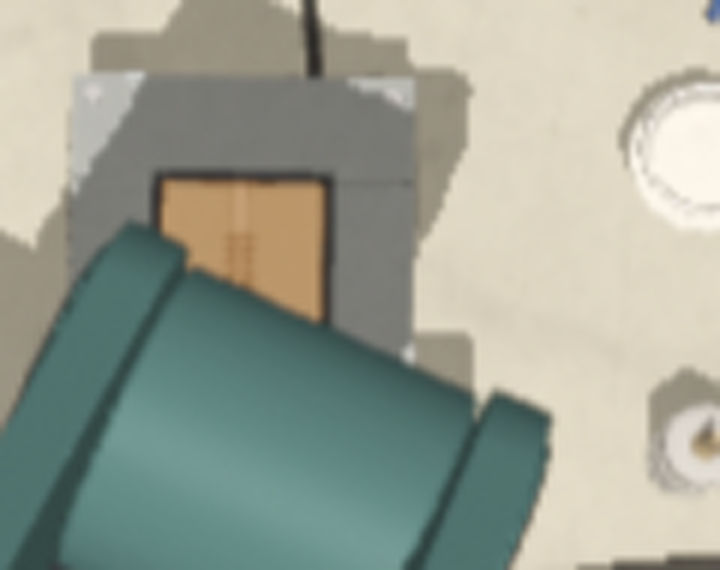

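I'll check independently by measuring how much of the strip remains outside. Its rear corners are at about (184,467) and (252,570) in the crop and the hole is at (241,505).

```bash
python3 -c "
from h import *
im=load('scene'); c=lambda x,y:(280+(x+.5)/6.5-.5,140+(y+.5)/6.5-.5)
for q in [(184,467),(252,570),(241,505)]: p=pt(im,*c(*q),z=.0645); print(p.round(4), pt(im,*c(*q))[2].round(4),'to mouth',(.629-p[0]).round(4))
"
```

```text
[ 0.5676 -0.174   0.0645] 0.0654 to mouth 0.0614
[ 0.5674 -0.2193  0.0645] 0.0633 to mouth 0.0616
[ 0.5762 -0.1957  0.0645] -0.0002 to mouth 0.0528
```

The measurements give 7.2–8.5 mm of travel. One more gentle millimetre adds margin and is harmless even if the stop reaches its hard end.

>>> {"op": "play_rows", "data": {
  "commands": [
    [[0, 0, 0, 1, 0, 0, 0.3], [0, 0, 0, 1, 0, 0, 0.3], [0, 0, 0, 1, 0, 0, 0.3], [0, 0, 0, 1, 0, 0, 0.3]]
  ]
}}

```text
clock: 10.78
position: [0.5965, -0.1956, 0.0795]
tcp_rot: [[1.0, -0.01, -0.001], [-0.01, -1.0, 0.0], [-0.001, -0.0, -1.0]]
contact_force: [-7.1, -0.8, 0.5]
opening: 0.0452
```

```bash
python3 d.py .5975 -.1957 .0797 -0.6; python3 -c "
from h import *
F=[]
for i in range(12): im=grab('scene'); F.append(ctrl.state()['contact_force'])
print(np.mean(F,0).round(2), np.std(F,0).round(2)); save(im,'s11.png',(280,140,400,240),6.5)"
```

```text
t 10.775 pos [ 0.5965 -0.1956  0.0795] yaw -0.59 F [-7.06 -0.79  0.51] M [-0.136  1.035 -0.05 ] open 0.04521957113568406
turn [-0.02  0.07  0.01] shift [ 1.   0.1 -0.2]
[-5.71 -0.9  -0.1 ] [0.55 0.52 0.48]
```

View pics/s11.png

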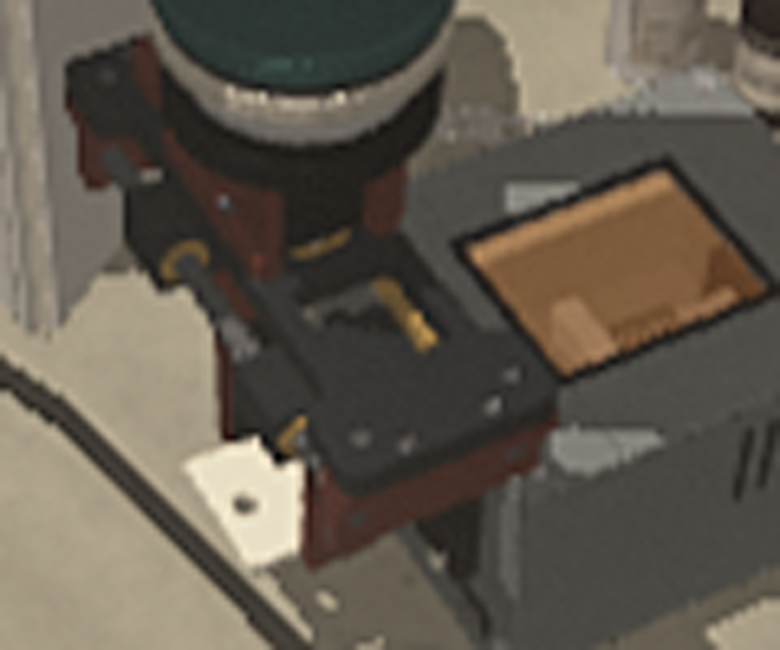

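The push is about 5.7 N, so about 9 mm of travel, and the strip is held and level. I'm handing in.

```bash
python3 -c "
from plant import ctrl
print(ctrl.sign_off())"
```

```text
the job is handed in; nothing more can be done
None
```

I gripped the narrow strip at its bare rear half and passed its grey end, sprayed side up, through the lamp box slot. It was still held against the sprung stop at 40 N grip when I handed in, at about 11.4 s.

- **Push:** it averaged about 5.7 N at the end (noise ±0.55 N). From the spring figures that is about 9 mm of stop travel, against 6 mm to switch the lamp on.
- **Rear edge:** one millimetre earlier, the camera showed 61.5 mm of strip still outside, or about 8.5 mm of travel. The hole in the same picture gave only about 7.2 mm. The two readings differ by about 1.3 mm, within the calibration, and both are past the switch point.
- **Stop:** it had visibly moved back in the amber window.
- **Lamp:** I could not see the lamp light itself in any picture, so I am inferring it is on from force and travel.
- **Side force:** a sideways force of about 0.9 N remained, probably light rubbing in the slot.
- **Surroundings:** I did not touch the wide panel or the jars.

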